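# Take the hole gauge off its barbed hook and stand it in its block

## Task

Take the steel hole gauge off the barbed hook of the stand and set it down upright in the slot of the wooden block, fully home, then let go of it. The hook's nose is springy and may be touched only lightly, with no more than about 0.7 kg of push or pull: raise the gauge, tilt it square to the drooping nose of the hook and ease it out over the barb, and seat it gently. Leave the other things on the bench where they are.

Things in the scene. Friction and masses are not known exactly. Their poses are not given: they have to be found in the camera images.
- gauge: Hole gauge hanging upright on the hook: steel plate 10 mm thick (x), about 0.24 kg, its two faces alike. Origin: centre of its bottom edge; z up the plate, y across its width. Lower plate 64 mm wide, z 0 to 55, with seven small holes; neck 46 mm wide, z 55 to 98, with the window; wooden grip above it.
- gauge_grip (a point): Middle of the gauge's dark wooden grip, at z = 122 mm on the gauge: 30 mm wide (y), 16 mm thick (x), z 97 to 138. Grasp it here from above across its 30 mm width, a finger on either side of the rod's plane. Axes as the gauge.
- gauge_window (a point): Centre of the gauge's window, at z = 71.5 mm on the gauge: a hole right through in x, 22 mm wide (y) and 29 mm high (z 57 to 86), upper corners filled off. The hook's rod passes through it, and at first the window's top edge rests on the rod's level part. Axes as the gauge.
- hook_stand: Gauge stand, fixed: grey base 150 x 100 x 16 mm, origin at the centre of its underside, z up. A 16 mm post at x = +46 mm, 188 mm high, carries a clamp boss and the hook, a steel rod 8 mm round: level at z = 155 mm from x = +24 to -30 in the plane y = 0, then a nose drooping outward (-x). More than 7 N on any of it is too much.
- bend (a point): Bend of the hook's rod (its centre line), on the stand at x = -30, z = 155 mm. From here the nose droops outward (-x) and down, by 0.28 to 0.72 rad below level: bent by hand, not measured, to be felt or seen. The nose springs: its outer end gives about 1 mm per 6 N up or down.
- barb (a point): Where the nose would end with mean droop and length (70 mm outward of and 38 below the bend); really it ends 74 to 86 mm from the bend along the nose. There a barb stands up square to the nose, its spike pointing back along the nose 12 mm. Nose underside to barb top: 27 mm; barb 6.5 mm wide.
- over_barb (a point): Same point as barb. To pass: the 29 mm window clears the 27 mm barb only with the plate square to the nose within about 8 degrees (gauge's top leaning outward by the nose's droop) and lifted until the window's bottom edge bears lightly on the nose's underside; then slide outward along the nose. An upright plate catches.
- gauge_block: Wooden block, fixed to the bench, 64 (x) x 104 (y) x 40 mm high; origin at the centre of its underside, z up. In its top a slot 13 mm wide (x) and 67 mm long (y), centred, with a small bevel at the mouth; its floor is at z = 12 mm, so the slot is 28 mm deep. The gauge's lower edge fits in it, plate upright, either way round.
- dowel: Wooden dowel, 10 mm diameter, 56 mm long, lying loose; leave alone. Origin under its middle.
- twist_drill: Steel twist drill, 12 mm diameter, 124 mm long, lying loose; leave alone. Origin under its middle.
- try_square: Engineer's try square, 103 x 80 x 15 mm, lying loose; leave alone. Origin at the centre of its underside.
- tin_dark: Dark tin, 70 mm diameter, 78 mm high, standing open; leave alone. Origin at the centre of its underside.

How it is judged:
On the way:
1. the gauge is off the hook and clear of the stand (horizontal distance between gauge and hook_stand above 0.15 m and contact force between gauge and hook_stand below 0.1 N), for 0.2 s.
At the end, for the whole second after the job is handed in: The gauge stands in the block's slot, its bottom edge on the slot's floor (within 2.5 mm) and within 6 mm of the block's centre, along the slot within 0.12 rad, upright within 0.13 rad, at rest and released (z of gauge in the frame of gauge_block between 0.009 and 0.0145 m and horizontal distance between gauge and gauge_block below 0.006 m and angle between gauge's own z axis and vertical below 0.13 rad and angle between the y axis of gauge and the y axis of gauge_block, either way round below 0.12 rad and linear speed of gauge below 0.02 m/s and contact force between gauge and the fingers below 0.1 N); the robot touches nothing.
It fails at once if the hook or the stand is loaded with more than 7 N, by the gauge or by the robot (contact force between hook_stand and anything else above 7 N).
It fails at once if the gauge is forced or dropped on the block with more than 25 N (contact force between gauge and gauge_block above 25 N).
It fails at once if the dowel, the drill, the try square or the tin is moved by more than 20 mm (distance of any of dowel, twist_drill, try_square, tin_dark from where it was at the start of the episode above 0.02 m).
It also fails if it takes over 72 s, if anything falls off the work surface, if the arm or the gripper's body presses on something with over 40 N, if the wrist force passes 120 N, or if a joint passes its speed limit or range.

## Robot

A 6-joint arm with a two-finger parallel gripper is mounted at the origin on a cart in front of the work surface, level with it; the furniture and walls round the work are solid. World frame = base frame: x ahead of the robot, y to its left, z up, the work surface at z = 0. Lengths are in m, angles in rad, forces in N, time in s.
With the tool pointing down it reaches from about 0.35 to 0.775 m from the base axis. Payload 7.3 kg.
Tool frame: the origin (TCP) lies at the very end of the fingers, on their centre line; the grasp point (between the pads) lies 19 mm behind it; z points along the fingers, y is the line along which they close (so a half turn about z gives the same grasp; the last joint's range is limited). The gripper opens to 92 mm and grips with 3 to 60 N. Pads are 19 mm wide; open, the fingers measure 130 mm over their backs; the gripper's body (75 mm by 190 mm) begins 47 mm behind the grasp point.
Start: joints at [1.004, 0.342, 1.524, -0, 1.275, -0.146], TCP at [0.214, 0.479, 0.227] pointing down, gripper open.
Joint ranges: [-2.53, 2.53], [-0.77, 2.02], [0.04, 2.7], [-1, 4.14], [0.28, 2.66], [-3.11, 3.11]. Speed limits (rad/s): [2.57, 2.57, 3.14, 3.14, 3.14, 3.14].

## Interface

Orientations are given as a unit quaternion [w, x, y, z].
In Python, from plant import sensors, get_image, order gives the robot as it stands.
- The arm moves only by the tool apply_moves, never from a script. Its argument "increments" is text: rows parted by semicolons, each of 7 numbers parted by spaces: the gripper's target within -1 to 1 (fully open at 1, half-way at 0, shut at -1), then the shift along the tool's x, y, z in mm, then the turn, a rotation vector about the tool's x, y, z in rad. In form: grip dx dy dz ax ay az; .... A call has 1 to 8 rows; each row shifts and turns the commanded pose from where the row before left it, along the tool's axes as they then stand; what a row does not reach is not made up. A row lasts 1/10 s, in which the tool goes at most 50 mm and 8.59 degrees, less where a joint would pass 70% of its speed; a pose out of reach is approached as far as the arm can. A call with a gripper value outside its range is refused whole. The fingers move at their own pace and stop on an object; "force" is the grip in N (left out, the last holds). Time passes only in rows, so rows that do not move let the fingers close. It gives the time, the measured TCP pose, the force, the opening and the grip force at its end, in the units of the state.
- sensors.get_obs(): the state, without advancing time (a new reading comes with each control period).
- get_image(name): name is "scene" or "top"; returns a dict with "frame" (420x560x3 uint8, red, green, blue), "z_map" (420x560 float32, m along the optical axis (not along the pixel's ray), 0 where there is no reading), "intrinsics" (3x3 intrinsics, pixels), "extrinsics" (4x4, takes a point from camera to world coordinates). Camera axes: x right, y down, z forward; pixel columns grow to the right and rows downward; lengths in m; the calibration is good to about 2 mm. A picture is of the moment at which its call begins.
- order.close_job(): hands the job in; it is judged then, once.
The state is a dict: "time_s": time; "joint_pos": joint angles; "qd": joint speeds; "joint_torque": joint torques, N m; "eef_pos": TCP position; "tool_rot": TCP orientation; "ft_force": force on the tool from outside, world axes, zero at the start; "wrist_torque": the same for the moment, N m; "width": finger opening in m; "finger_force": force on a finger pad.
Only numpy, scipy, OpenCV 4.12 (cv2) and the standard library are available. Lean on these libraries where they do the work, as an engineer would, in place of code of your own. Each camera call takes 0.05 s, during which the arm holds its last target. There are 200 camera calls.

## Working session

There is one attempt and no reset: what is moved stays moved. The work goes in short steps, Python scripts to look and compute and a tool call to move; the robot and the scene stay as the last step left them, time stands still between calls to the robot, and variables do not carry over. Pictures are saved under pics/ and viewed, at most 10 in all, crops included, and the job is handed in when it is done.

Besides the shell and the picture viewer there is one more tool, called after "Emit:" by a JSON object that holds its "op" and its "data". apply_moves: Moves the arm, as the interface text tells. Its arguments: {"type":"object","properties":{"increments":{"type":"string"},"force":{"type":"number"}},"required":["increments"]}

```bash
mkdir -p pics; python3 - <<'E'
from plant import sensors,get_image
import cv2,numpy as np
for n in("scene","top"):
    d=get_image(n);cv2.imwrite(f"pics/{n}0.png",d["frame"][:,:,::-1]);np.savez(f"{n}0.npz",**d)
    print(n,d["intrinsics"].round(1).tolist(),d["extrinsics"].round(3).tolist())
print(sensors.get_obs())
E
```

```text
scene [[384.1, 0.0, 289.2], [0.0, 384.1, 211.2], [0.0, 0.0, 1.0]] [[0.823, -0.441, 0.358, 0.147], [-0.568, -0.626, 0.535, -0.456], [-0.012, -0.643, -0.765, 0.875], [0.0, 0.0, 0.0, 1.0]]
top [[387.4, 0.0, 278.6], [0.0, 387.4, 207.5], [0.0, 0.0, 1.0]] [[-0.003, -0.991, 0.134, 0.397], [-1.0, 0.005, 0.016, 0.09], [-0.016, -0.134, -0.991, 1.021], [0.0, 0.0, 0.0, 1.0]]
{'time_s': 0.1, 'joint_pos': array([ 1.00403728e+00,  3.42639467e-01,  1.52490053e+00,  1.25857815e-05,
        1.27540973e+00, -1.45977819e-01]), 'qd': array([ 0.00066107, -0.00135374, -0.00273534,  0.00057772,  0.00061102,
       -0.00160473]), 'joint_torque': array([ 1.21672088e-03, -4.32005346e+01, -2.44696820e+01,  7.18080369e-02,
        5.26685861e-02, -7.35599929e-05]), 'eef_pos': array([0.2142209 , 0.47891602, 0.22612883]), 'tool_rot': array([-2.42364526e-04,  2.08843663e-01,  9.77948804e-01, -6.33805315e-04]), 'ft_force': array([ 0.1396958 , -1.0066194 , -0.02274086]), 'wrist_torque': array([-0.0497619 , -0.03193518,  0.00382446]), 'finger_force': 0.0, 'width': 0.09188735725486634}
```

View pics/scene0.png

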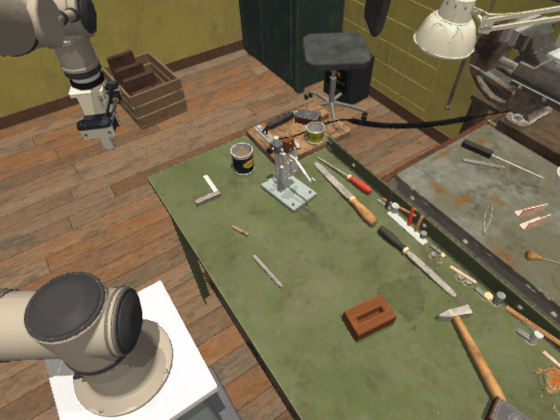

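View pics/top0.png

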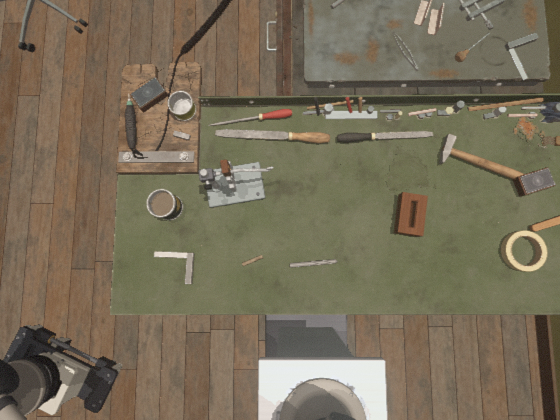

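The top view shows the stand at about (235,185), with the hook pointing right and its tip near (272,168). The block is at (412,215), the tin at (164,205), the square at (180,262), the dowel at (253,260) and the drill at (313,263). Next I'll zoom in on the stand.

```bash
cat > h.py <<'E'
import numpy as np,cv2
def load(n): return dict(np.load(n))
def cloud(d):
    z=d["z_map"];K=d["intrinsics"];v,u=np.mgrid[:z.shape[0],:z.shape[1]]
    p=np.stack([(u-K[0,2])/K[0,0]*z,(v-K[1,2])/K[1,1]*z,z],-1)
    return p@d["extrinsics"][:3,:3].T+d["extrinsics"][:3,3]
def proj(d,P):
    E=d["extrinsics"];c=(np.atleast_2d(P)-E[:3,3])@E[:3,:3];q=c@d["intrinsics"].T;return q[:,:2]/q[:,2:]
E
python3 - <<'E'
from h import *
s=load("scene0.npz");t=load("top0.npz")
a=cv2.resize(s["frame"][120:220,250:330],None,fx=5.8,fy=5.8,interpolation=cv2.INTER_CUBIC)
b=cv2.resize(t["frame"][150:215,190:285],None,fx=4,fy=5.8*1.54*.65,interpolation=cv2.INTER_CUBIC)
b=cv2.resize(t["frame"][150:220,195:280],None,fx=3.9,fy=3.9,interpolation=cv2.INTER_CUBIC)
im=np.zeros((600,800,3),np.uint8);im[:a.shape[0],:a.shape[1]]=a;im[:b.shape[0],a.shape[1]+2:a.shape[1]+2+b.shape[1]]=b[:,:800-a.shape[1]-2]
cv2.imwrite("pics/crop1.png",im[:,:,::-1])
for n,d in(("s",s),("t",t)):
    P=cloud(d)
    # block top
    m=(abs(P[...,2]-.04)<.006)&(P[...,1]<0)&(P[...,1]>-.4)&(P[...,0]>.25)&(P[...,0]<.6)&(d["frame"][...,0]>d["frame"][...,2]+40.)
    q=P[m];r=cv2.minAreaRect((q[:,:2]*1000).astype(np.float32));print(n,"block",r,np.median(q[:,2]),len(q))
    m=(abs(P[...,2]-.016)<.006)&(P[...,1]>.05)&(P[...,1]<.4)&(P[...,0]>.4)&(P[...,0]<.65)
    q=P[m];r=cv2.minAreaRect((q[:,:2]*1000).astype(np.float32));print(n,"base",r,np.median(q[:,2]),len(q))
    m=(P[...,2]>.03)&(P[...,1]>.05)&(P[...,1]<.29)&(P[...,0]>.42)&(P[...,0]<.62)
    vv,uu=np.nonzero(m)
    print(n,len(uu))
    if n=="t":
        for u,v in zip(uu,vv):print((int(u),int(v)),(P[v,u]*1000).round().astype(int).tolist(),d["frame"][v,u].tolist(),end=";")
E
```

```text
s block ((514.6282958984375, -234.99029541015625), (65.64129638671875, 105.84154510498047), 80.78608703613281) 0.03918257401096514 1077
s base ((525.2028198242188, 270.32720947265625), (249.20480346679688, 257.32861328125), 0.12152490019798279) 0.015203896702091324 1112
s 919
t block ((513.4271240234375, -233.669921875), (65.14991760253906, 104.63796997070312), 80.68017578125) 0.040267371280080955 905
t base ((525.1154174804688, 271.86700439453125), (255.41574096679688, 249.62249755859375), 89.94998168945312) 0.01603883789524496 1585
t 769
(225, 159) [613, 218, 211] [113, 99, 73];(220, 160) [610, 228, 212] [114, 96, 74];(221, 160) [611, 226, 211] [138, 96, 71];(222, 160) [611, 224, 211] [135, 96, 73];(223, 160) [611, 222, 208] [126, 90, 64];(224, 160) [611, 220, 209] [133, 92, 67];(225, 160) [610, 217, 213] [137, 95, 71];(226, 160) [611, 216, 210] [129, 88, 65];(220, 161) [608, 228, 212] [124, 93, 68];(221, 161) [609, 227, 208] [132, 89, 66];(222, 161) [609, 224, 210] [130, 84, 60];(223, 161) [609, 222, 209] [132, 91, 66];(224, 161) [608, 220, 212] [135, 93, 68];(225, 161) [608, 218,
[... 28229 characters left out ...]
4] [67, 69, 62];(209, 189) [559, 263, 150] [78, 82, 75];(231, 189) [567, 219, 106] [92, 90, 82];(232, 189) [566, 216, 109] [94, 90, 84];(233, 189) [567, 214, 102] [93, 92, 84];(234, 189) [567, 212, 103] [96, 93, 86];(235, 189) [569, 211, 94] [102, 101, 95];(231, 190) [566, 220, 95] [95, 95, 90];(232, 190) [567, 218, 92] [96, 92, 88];(233, 190) [567, 216, 91] [99, 94, 87];(234, 190) [568, 214, 87] [93, 91, 86];(235, 190) [568, 211, 87] [99, 97, 92];(236, 190) [569, 210, 77] [137, 136, 128];(232, 191) [566, 219, 83] [106, 106, 98];(233, 191) [567, 218, 78] [100, 99, 90];(234, 191) [567, 215, 75] [105, 102, 96];(235, 191) [568, 213, 74] [120, 120, 112];(236, 191) [568, 211, 73] [144, 143, 136];
```

View pics/crop1.png

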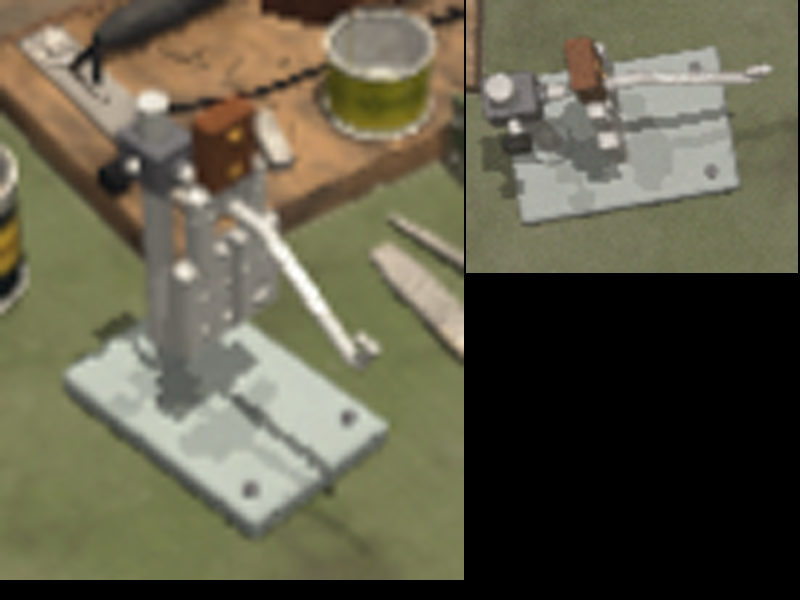

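```bash
python3 - <<'E'
from h import *
from scipy.optimize import least_squares
D={n:load(n+"0.npz") for n in("scene","top")}
C={n:cloud(d)*1000 for n,d in D.items()}
# base rectangle -> yaw
for n in C:
    P=C[n];m=(abs(P[...,2]-16)<5)&(P[...,1]>140)&(P[...,1]<305)&(P[...,0]>490)&(P[...,0]<640)
    k=cv2.morphologyEx(m.astype(np.uint8),cv2.MORPH_CLOSE,np.ones((3,3)));l,lab,st,_=cv2.connectedComponentsWithStats(k)
    i=1+st[1:,4].argmax();q=P[(lab==i)&m];print(n,"base",cv2.minAreaRect(q[:,:2].astype(np.float32)))
def seg(p,a,b):
    t=np.clip(((p-a)@(b-a))/((b-a)@(b-a)),0,1);return np.linalg.norm(p-a-t[:,None]*(b-a),axis=1)
def model(v):
    bend=v[:3];h=np.array([np.sin(v[3]),-np.cos(v[3]),0]);n=h*np.cos(v[4])-np.array([0,0,1])*np.sin(v[4])
    return bend,h,n
def res(v,q):
    b,h,n=model(v);return np.minimum(seg(q,b-30*h,b),seg(q,b,b+100*n))-4
for ns in(("scene",),("top",),("scene","top")):
    q=np.concatenate([C[n].reshape(-1,3) for n in ns]);v=np.array([602,193,155,.12,.63])
    for _ in range(3):
        b,h,n=model(v);s=(q-b)@h
        m=(abs(res(v,q))<5)&(s>-12)&(s<54)
        f=least_squares(res,v,args=(q[m],),loss="soft_l1",f_scale=1.);v=f.x
    print(ns,v.round(3),m.sum(),"rms",np.sqrt((res(v,q[m])**2).mean()).round(2))
b,h,n=model(v);u=np.array([0,0,1])*np.cos(v[4])+h*np.sin(v[4])
for k in C:
    q=C[k].reshape(-1,3);e=q-b;s=e@n;w=e@u;lat=e@np.cross(n,u)
    m=(abs(lat)<9)&(s>55)&(s<100)&(w>-8)&(w<35)
    print(k,"barb s,w:",[(int(a),int(c)) for a,c in sorted(zip(s[m],w[m]))])
# grip
for k in C:
    P=C[k];m=(P[...,2]>196)&(P[...,2]<216)&(P[...,1]<236)&(P[...,1]>205)&(P[...,0]>575)&(P[...,0]<625)
    q=P[m&(P[...,2]>205)];print(k,"grip top",cv2.minAreaRect(q[:,:2].astype(np.float32)),np.median(q[:,2]))
# block slot
for k in C:
    P=C[k];c=np.array([514,-234.3]);a=np.radians(-9.3);Y=np.array([np.cos(a),np.sin(a)]);X=np.array([-Y[1],Y[0]])
    e=P[...,:2]-c;bx=e@X;by=e@Y
    m=(abs(bx)<15)&(abs(by)<42)&(P[...,2]<30);q=np.c_[bx[m],by[m]];print(k,"slot x",np.percentile(q[:,0],[2,50,98]),"y",np.percentile(q[:,1],[2,50,98]))
E
```

```text
scene base ((595.3023681640625, 220.5701141357422), (96.15494537353516, 149.51657104492188), 7.26120138168335)
top base ((587.78955078125, 222.66372680664062), (80.57026672363281, 149.67434692382812), 9.170660018920898)
('scene',) [6.04481e+02 1.90226e+02 1.53480e+02 1.82000e-01 6.28000e-01] 80 rms 1.31
('top',) [6.02589e+02 1.94435e+02 1.55352e+02 1.66000e-01 6.26000e-01] 116 rms 0.91
('scene', 'top') [6.03147e+02 1.93666e+02 1.55093e+02 1.67000e-01 6.27000e-01] 196 rms 1.22
scene barb s,w: [(55, 5), (56, 0), (58, 2), (58, 1), (59, 6), (60, 1), (61, 1), (62, 1), (63, 6), (64, 1), (65, 1), (66, 0), (67, 5), (68, 17), (68, 1), (69, 5), (69, 19), (70, 2), (71, 17), (71, 5), (72, 19), (72, 4), (73, 3), (73, 19), (74, 3), (75, 23), (75, 6), (75, 19), (76, 5), (76, 10), (77, 22), (77, 7), (78, 19), (78, 23), (79, 11), (79, 20), (79, 6), (80, 14), (81, 5)]
top barb s,w: [(55, 1), (56, 2), (56, 4), (57, 2), (57, 2), (59, 1), (60, 3), (61, 2), (61, 2), (62, 0), (63, 2), (63, 2), (64, 1), (65, 4), (65, 1), (65, 4), (67, 6), (67, 5), (67, 15), (67, 14), (68, 1), (68, -1), (68, 16), (69, 16), (69, 20), (70, 2), (70, 0), (71, 17), (71, 3), (72, 1), (72, 2), (72, 6), (72, 20), (72, 10), (72, 3), (72, 6), (73, 18), (73, 23), (73, 23), (74, 3), (74, 7), (74, 20), (75, 14), (75, 23), (76, 22), (76, 10), (77, 6)]
scene grip top ((598.6755981445312, 218.02024841308594), (29.6556339263916, 17.37900161743164), 10.635848045349121) 209.3678068374797
top grip top ((597.7667846679688, 219.5992431640625), (29.52644920349121, 16.17998504638672), 9.352335929870605) 210.09398063480444
scene slot x [0.41742742 5.42217018 6.85456535] y [-24.92178526   5.85043004  35.28614544]
top slot x [-7.07166508 -5.40339563 -0.3126111 ] y [-30.12606556   1.87567924  32.45186039]
```

Emit:
{"op": "apply_moves", "data": {"increments": "0.3 -38 -6.7 -2; 0.3 -38 -6.7 -2"}}

```text
invalid input
```

Emit:
{"op": "apply_moves", "data": {"increments": "0.3 -42 -7.3 -2 0 0 0; 0.3 -42 -7.3 -2 0 0 0; 0.3 -42 -7.3 -2 0 0 0; 0.3 -42 -7.3 -2 0 0 0; 0.3 -42 -7.3 -2 0 0 0; 0.3 -42 -7.3 -2 0 0 0; 0.3 -42 -7.3 -2 0 0 0; 0.3 -42 -7.3 -2 0 0 0"}}

```text
time_s: 0.9
eef_pos: [0.4984, 0.2874, 0.2425]
tool_rot: [-0.0, 0.209, 0.978, -0.0]
ft_force: [1.1, 0.1, -0.3]
width: 0.0595
finger_force: 0.0
```

Emit:
{"op": "apply_moves", "data": {"increments": "0.3 -42 -7.3 0 0 0 0; 0.3 0 0 0 0 0 0.14; 0.3 0 0 0 0 0 0.14; 0.3 0 0 0 0 0 0.14; 0.3 0 0 0 0 0 0.14; 0.3 0 0 0 0 0 0.14; 0.3 0 0 0 0 0 0.14; 0.3 0 0 0 0 0 0.14"}}

```text
time_s: 1.7
eef_pos: [0.5324, 0.2647, 0.2422]
tool_rot: [-0.0, 0.647, 0.763, -0.0]
ft_force: [0.4, -0.2, 0.8]
width: 0.0595
finger_force: 0.0
```

```bash
cat > plan.py <<'E'
# plan.py x y z(mm) yaw(tool y angle) tilt -> shift & turn in tool axes from measured pose
import sys,numpy as np
from scipy.spatial.transform import Rotation as R
from plant import sensors
np.set_printoptions(suppress=True,precision=3)
def tgt(yaw,tilt):
    c,s=np.cos(yaw),np.sin(yaw)
    M=np.array([[-s,c,0],[c,s,0],[0,0,-1]]).T
    return R.from_matrix(M)*R.from_rotvec([0,tilt,0])
def obs():
    o=sensors.get_obs();q=o["tool_rot"];return o,R.from_quat([q[1],q[2],q[3],q[0]])
if __name__=="__main__":
    a=list(map(float,sys.argv[1:]));o,r=obs();T=tgt(a[3],a[4])
    p=o["eef_pos"]*1000
    print("pos",p,"d_tool",r.inv().apply(np.array(a[:3])-p),"turn",(r.inv()*T).as_rotvec(),"F",o["ft_force"],"M",o["wrist_torque"],"j",o["joint_pos"],"t",o["time_s"])
E
python3 plan.py 598 219 240 .164 0
```

```text
pos [532.379 264.735 242.162] d_tool [-55.847  57.264   2.101] turn [-0.001  0.     0.   ] F [ 0.444 -0.162  0.769] M [-0.085  0.054 -0.031] j [0.333 0.462 1.295 0.    1.386 0.168] t 1.7
```

Emit:
{"op": "apply_moves", "data": {"increments": "0.3 -14 14.3 0 0 0 0; 0.3 -14 14.3 0 0 0 0; 0.3 -14 14.3 0 0 0 0; 0.3 -14 14.3 0 0 0 0; 0.3 0 0 0 0 0 0; 0.3 0 0 0 0 0 0"}}

```text
time_s: 2.3
eef_pos: [0.5981, 0.2193, 0.242]
tool_rot: [-0.001, 0.645, 0.764, -0.001]
ft_force: [-0.4, 0.5, 0.3]
width: 0.06
finger_force: 0.0
```

```bash
python3 plan.py 598 219 176 .164 0; python3 - <<'E'
from plant import get_image
from h import *
d=get_image("scene");a=cv2.resize(d["frame"][80:220,220:350],None,fx=4.2,fy=4.2,interpolation=cv2.INTER_CUBIC);cv2.imwrite("pics/c2.png",a[:,:,::-1])
E
```

```text
pos [598.067 219.285 241.988] d_tool [-0.291 -0.008 65.988] turn [-0.002 -0.     0.005] F [-0.413  0.54   0.341] M [-0.083  0.058 -0.036] j [0.231 0.545 1.156 0.    1.442 0.062] t 2.3
```

View pics/c2.png

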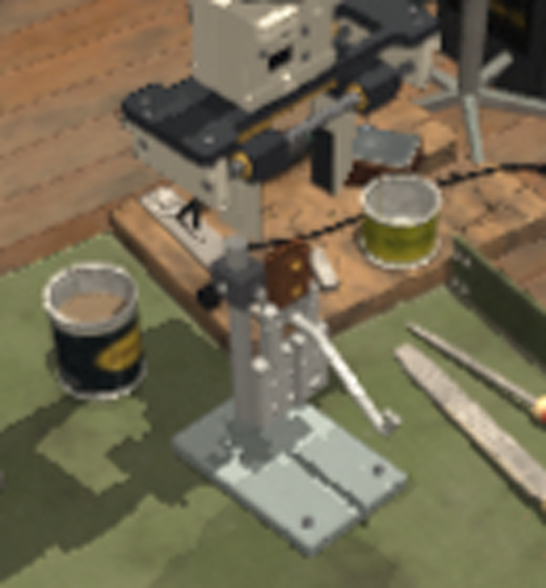

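The fingers straddle the grip (crop about (290,270)), so I'll descend.

Emit:
{"op": "apply_moves", "data": {"increments": "0.3 0 0 11 0 0 0; 0.3 0 0 11 0 0 0; 0.3 0 0 11 0 0 0; 0.3 0 0 11 0 0 0; 0.3 0 0 11 0 0 0; 0.3 0 0 10.5 0 0 0; 0.3 0 0 0 0 0 0; 0.3 0 0 0 0 0 0", "force": 4}}

```text
time_s: 3.15
eef_pos: [0.5985, 0.2193, 0.1771]
tool_rot: [-0.0, 0.645, 0.765, -0.0]
ft_force: [2.0, -0.5, -0.2]
width: 0.0595
finger_force: 0.0
```

```bash
python3 plan.py 598 219 176 .164 0
```

```text
pos [598.547 219.333 177.11 ] d_tool [-0.236 -0.595  1.11 ] turn [-0.    -0.     0.006] F [ 2.023 -0.52  -0.174] M [-0.06   0.015  0.002] j [0.231 0.588 1.261 0.    1.293 0.061] t 3.15
```

Emit:
{"op": "apply_moves", "data": {"increments": "0.1 0 0 0 0 0 0; 0 0 0 0 0 0 0; -0.1 0 0 0 0 0 0; -0.2 0 0 0 0 0 0; -0.25 0 0 0 0 0 0; -0.3 0 0 0 0 0 0; -0.35 0 0 0 0 0 0; -0.4 0 0 0 0 0 0", "force": 4}}

```text
time_s: 3.95
eef_pos: [0.5987, 0.2194, 0.1773]
tool_rot: [0.0, 0.645, 0.765, 0.0]
ft_force: [0.3, 0.7, 0.2]
width: 0.0302
finger_force: 4.0
```

```bash
cat > nose.py <<'E'
# nose.py s w tilt : window centre at s along nose (s<0: level part), w above the centre line (perp.); prints tool shift/turn
import sys
from plan import *
from plant import get_image
B=np.array([602.6,194.2,155.3]);YAW=.165;DR=.627;DZ=32.9
H=np.array([np.sin(YAW),-np.cos(YAW),0]);UP=np.array([0,0,1.])
def W(s,w):
    if s<0: return B+s*H+w*UP
    return B+s*(H*np.cos(DR)-UP*np.sin(DR))+w*(UP*np.cos(DR)+H*np.sin(DR))
def rep(k=0):
    F=[];M=[]
    for _ in range(k): get_image("top");o,_r=obs();F.append(o["ft_force"]);M.append(o["wrist_torque"])
    o,r=obs();p=o["eef_pos"]*1000;w=p+DZ*r.apply([0,0,1])
    n=H*np.cos(DR)-UP*np.sin(DR);u=UP*np.cos(DR)+H*np.sin(DR);e=w-B
    print("t",o["time_s"],"level s,w",e@H,e[2],"nose s,w",e@n,e@u,"lat",e@np.cross(n,u),"ydir",r.apply([0,1,0]),"tilt",np.arctan2(r.apply([0,0,1])@-H,-r.apply([0,0,1])[2]))
    if k:
        F=np.array(F);f=F.mean(0);print("F",f,"sd",F.std(0),"along n",f@n,"u",f@u,"M",np.mean(M,0))
    return o,r
if __name__=="__main__":
    k=int(sys.argv[1]);o,r=rep(k)
    for i in range(2,len(sys.argv),3):
        s,w,th=map(float,sys.argv[i:i+3]);T=tgt(YAW-.001,th);p=W(s,w)-DZ*T.apply([0,0,1])
        print((s,w,th),"shift now-axes",r.inv().apply(p-o["eef_pos"]*1000),"shift target-axes",T.inv().apply(p-o["eef_pos"]*1000),"turn",(r.inv()*T).as_rotvec())
E
python3 nose.py 6 -25.5 0 0 0 0 0
```

```text
t 4.25 level s,w -25.487084439150753 -10.925594659990168 nose s,w -14.228975985803224 -23.801183463816272 lat -0.24871908480829447 ydir [0.986 0.169 0.   ] tilt 0.00011124958661154533
F [ 1.28   0.474 -0.34 ] sd [0.528 0.729 0.382] along n -0.009035940688852962 u -0.42603533960714357 M [-0.012 -0.172 -0.008]
(-25.5, 0.0, 0.0) shift now-axes [  0.019  -0.229 -10.926] shift target-axes [  0.016  -0.234 -10.926] turn [ 0.    -0.     0.006]
(0.0, 0.0, 0.0) shift now-axes [-25.481  -0.357 -10.929] shift target-axes [-25.484  -0.208 -10.926] turn [ 0.    -0.     0.006]
```

Emit:
{"op": "apply_moves", "data": {"increments": "-0.6 0 0 0 0 0 0; -0.8 0 0 0 0 0 0; -1 0 0 0 0 0 0; -1 0 0 0 0 0 0", "force": 50}}

```text
time_s: 4.65
eef_pos: [0.5984, 0.2193, 0.1773]
tool_rot: [-0.0, 0.645, 0.765, -0.0]
ft_force: [1.6, -0.1, -0.1]
width: 0.0296
finger_force: 49.9
```

```bash
python3 nose.py 8 -25.5 0 0 0 0 0
```

```text
t 5.05 level s,w -25.467977921570235 -10.96810669208628 nose s,w -14.188561118386733 -23.8243991994002 lat -0.005455106088988261 ydir [ 0.986  0.169 -0.   ] tilt 4.934215864538302e-05
F [0.162 0.124 0.659] sd [0.416 0.524 0.485] along n -0.46472202089716613 u 0.4775967808375297 M [-0.054  0.014  0.006]
(-25.5, 0.0, 0.0) shift now-axes [  0.034  -0.009 -10.968] shift target-axes [  0.034  -0.008 -10.968] turn [-0.    -0.     0.006]
(0.0, 0.0, 0.0) shift now-axes [-25.465  -0.137 -10.969] shift target-axes [-25.466   0.017 -10.968] turn [-0.    -0.     0.006]
```

Firm hold. I'll lift 11 mm gently, then go outward 25 mm.

Emit:
{"op": "apply_moves", "data": {"increments": "-1 0 0 -1 0 0 0; -1 0 0 -2 0 0 0; -1 0 0 -2 0 0 0; -1 0 0 -2 0 0 0; -1 0 0 -2 0 0 0; -1 0 0 -2 0 0 0; -1 0 0 0 0 0 0; -1 0 0 0 0 0 0"}}

```text
time_s: 5.85
eef_pos: [0.5985, 0.2193, 0.1883]
tool_rot: [0.0, 0.645, 0.765, 0.0]
ft_force: [0.4, 0.5, -2.1]
width: 0.0299
finger_force: 49.9
```

```bash
python3 nose.py 6 0 0 0
```

```text
t 6.15 level s,w -25.47939604476868 -0.04477544991291893 nose s,w -20.60672277980917 -14.985479769536326 lat -0.020654914811456027 ydir [ 0.986  0.169 -0.   ] tilt 5.2951351372037655e-05
F [ 0.02  -0.198 -2.188] sd [0.297 0.243 0.415] along n 1.4449378026995638 u -1.6550011966679181 M [-0.088  0.051 -0.013]
(0.0, 0.0, 0.0) shift now-axes [-25.477  -0.151  -0.046] shift target-axes [-25.478   0.001  -0.045] turn [-0.    -0.     0.006]
```

Emit:
{"op": "apply_moves", "data": {"increments": "-1 -4 0 0 0 0 0; -1 -4 0 0 0 0 0; -1 -4 0 0 0 0 0; -1 -4 0 0 0 0 0; -1 -4 0 0 0 0 0; -1 -4 0 0 0 0 0; -1 0 0 0 0 0 0"}}

```text
time_s: 6.85
eef_pos: [0.6027, 0.195, 0.1883]
tool_rot: [0.0, 0.645, 0.764, -0.0]
ft_force: [0.7, 0.0, -2.8]
width: 0.0295
finger_force: 49.9
```

```bash
python3 nose.py 4 30 5 .627
```

```text
t 7.05 level s,w -1.6567314023681248 0.042260521997803835 nose s,w -1.3664016925176428 -0.9378119779556567 lat -0.18094204813218553 ydir [0.986 0.169 0.   ] tilt 0.00016797261685285846
F [-0.169 -0.167 -2.744] sd [0.383 0.476 0.17 ] along n 1.7206608736428717 u -2.141398809862973 M [-0.087  0.03   0.016]
(30.0, 5.0, 0.627) shift now-axes [-48.183  -0.448  19.845] shift target-axes [-50.665  -0.15  -12.193] turn [-0.002  0.627  0.006]
```

```bash
cat > path.py <<'E'
# path.py s0 w0 th0 s1 w1 th1 n : rows of tool increments
from nose import *
a=list(map(float,sys.argv[1:7]));n=int(sys.argv[7]);P=None
for i in range(n+1):
    s,w,th=[a[j]+(a[j+3]-a[j])*i/n for j in range(3)];T=tgt(YAW-.001,th);p=W(s,w)-DZ*T.apply([0,0,1])
    if P is not None: print(P[1].inv().apply(p-P[0]).round(2),(P[1].inv()*T).as_rotvec().round(4))
    P=(p,T)
E
python3 path.py -1.6 0 0 30 5 .627 8
```

```text
[-6.45  0.    0.97] [0.    0.078 0.   ]
[-6.27  0.    1.63] [0.    0.078 0.   ]
[-6.38  0.    1.33] [-0.     0.078  0.   ]
[-6.47  0.    1.03] [ 0.     0.078 -0.   ]
[-6.53  0.    0.72] [-0.     0.078  0.   ]
[-6.56  0.    0.41] [-0.     0.078 -0.   ]
[-6.58  0.    0.1 ] [0.    0.078 0.   ]
[-6.56  0.   -0.21] [-0.     0.078  0.   ]
```

Emit:
{"op": "apply_moves", "data": {"increments": "-1 -6.45 0 1 0 0.0784 0; -1 -6.3 0 1.6 0 0.0784 0; -1 -6.4 0 1.3 0 0.0784 0; -1 -6.45 0 1 0 0.0784 0"}}

```text
time_s: 7.45
eef_pos: [0.607, 0.1713, 0.1808]
tool_rot: [-0.12, 0.636, 0.755, 0.102]
ft_force: [-1.0, -0.2, -3.4]
width: 0.0299
finger_force: 49.9
```

```bash
python3 nose.py 3 30 5 .627
```

```text
t 7.6 level s,w 14.628437860132236 -6.8577994710632595 nose s,w 15.869576348938727 3.0293818376477883 lat -0.1834807269251418 ydir [ 0.986  0.167 -0.001] tilt 0.31212149318928833
F [-0.181 -0.487 -2.732] sd [0.354 0.746 0.54 ] along n 1.9679303180970495 u -1.9475740045829186 M [-0.451  0.012  0.036]
(30.0, 5.0, 0.627) shift now-axes [-24.235  -0.308   4.121] shift target-axes [-24.32   -0.247  -3.588] turn [-0.003  0.315  0.003]
```

Emit:
{"op": "apply_moves", "data": {"increments": "-1 -6.5 0 0.7 0 0.0784 0; -1 -6.55 0 0.4 0 0.0784 0; -1 -6.6 0 0.1 0 0.0784 0; -1 -6.6 0 -0.2 0 0.0784 0; -1 0 0 0 0 0 0"}}

```text
time_s: 8.1
eef_pos: [0.6105, 0.147, 0.1667]
tool_rot: [-0.236, 0.614, 0.727, 0.197]
ft_force: [-0.4, 0.0, -3.7]
width: 0.0297
finger_force: 49.9
```

```bash
python3 nose.py 8 30 5 .627; python3 - <<'E'
from plant import get_image
from h import *
d=get_image("scene");np.savez("scene3.npz",**d);a=cv2.resize(d["frame"][100:210,230:350],None,fx=5,fy=5,interpolation=cv2.INTER_CUBIC);cv2.imwrite("pics/c3.png",a[:,:,::-1])
E
```

```text
t 8.5 level s,w 26.50988531291638 -12.817663607722181 nose s,w 28.98782890576007 5.174195106012751 lat -0.4062724221220018 ydir [0.985 0.171 0.001] tilt 0.6261394033836336
F [ 0.07   0.222 -2.511] sd [0.241 0.565 0.27 ] along n 1.3056504556660096 u -2.1552138863481467 M [-0.758 -0.08  -0.007]
(30.0, 5.0, 0.627) shift now-axes [-1.037 -0.527  0.176] shift target-axes [-1.041 -0.52   0.174] turn [-0.003  0.001  0.007]
```

View pics/c3.png

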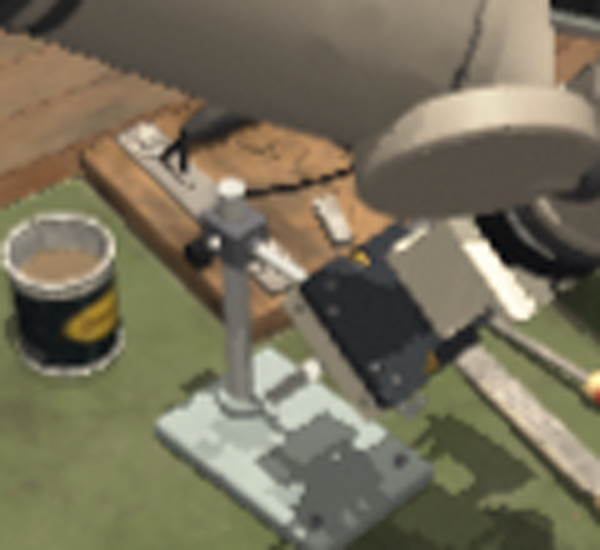

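Free of contact: the measured force equals the gauge's weight. I'll slide out to s≈53, then feel upward for the nose's underside.

Emit:
{"op": "apply_moves", "data": {"increments": "-1 -6 0 0 0 0 0; -1 -6 -0.2 0 0 0 0; -1 -6 -0.2 0 0 0 0; -1 -6 0 0 0 0 0; -1 0 0 -1.5 0 0 0; -1 0 0 -1.5 0 0 0; -1 0 0 0 0 0 0"}}

```text
time_s: 9.25
eef_pos: [0.6141, 0.1271, 0.1572]
tool_rot: [-0.236, 0.613, 0.727, 0.199]
ft_force: [-0.2, 0.1, -1.9]
width: 0.0295
finger_force: 49.9
```

```bash
python3 nose.py 10 53 10 .627
```

```text
t 9.75 level s,w 48.554019285152954 -25.11365625156475 nose s,w 54.05325745170071 8.15069800231391 lat -0.021944445752468386 ydir [0.986 0.169 0.   ] tilt 0.6272743884016261
F [ 0.098  0.354 -2.317] sd [0.461 0.536 0.196] along n 1.089756655092459 u -2.0712935071897323 M [-0.756 -0.077  0.001]
(53.0, 10.0, 0.627) shift now-axes [ 1.063 -0.139 -1.849] shift target-axes [ 1.062 -0.138 -1.85 ] turn [-0.004 -0.     0.005]
```

Emit:
{"op": "apply_moves", "data": {"increments": "-1 0 0 -0.7 0 0 0; -1 0 0 0 0 0 0"}}

```text
time_s: 9.95
eef_pos: [0.614, 0.1268, 0.1575]
tool_rot: [-0.236, 0.613, 0.727, 0.199]
ft_force: [0.5, -0.1, -2.9]
width: 0.0295
finger_force: 49.9
```

```bash
python3 nose.py 6 53 10 .627
```

```text
t 10.25 level s,w 49.02027373221286 -24.55993659666055 nose s,w 54.10594894435722 8.872655253286565 lat -0.03739457475952903 ydir [0.986 0.169 0.   ] tilt 0.6272571264092612
F [-0.161  0.123 -2.952] sd [0.367 0.456 0.865] along n 1.6118420437914904 u -2.477085305736383 M [-0.745 -0.065 -0.001]
(53.0, 10.0, 0.627) shift now-axes [ 1.115 -0.151 -1.127] shift target-axes [ 1.114 -0.153 -1.128] turn [-0.003 -0.     0.005]
```

Emit:
{"op": "apply_moves", "data": {"increments": "-1 0 0 -0.5 0 0 0; -1 0 0 0 0 0 0"}}

```text
time_s: 10.45
eef_pos: [0.614, 0.1265, 0.1578]
tool_rot: [-0.236, 0.613, 0.727, 0.199]
ft_force: [0.5, -0.1, -2.4]
width: 0.0295
finger_force: 49.9
```

```bash
python3 nose.py 6
```

```text
t 10.75 level s,w 49.33481252002689 -24.14185683614005 nose s,w 54.115364786841965 9.395758184942176 lat -0.060231844406989636 ydir [0.986 0.169 0.   ] tilt 0.6272295326281594
F [ 0.08  -0.132 -2.495] sd [0.448 0.302 0.309] along n 1.579739324696106 u -1.935999152136534 M [-0.752 -0.079 -0.002]
```

Emit:
{"op": "apply_moves", "data": {"increments": "-1 0 0 -0.4 0 0 0; -1 0 0 0 0 0 0"}}

```text
time_s: 10.95
eef_pos: [0.6141, 0.1263, 0.1582]
tool_rot: [-0.236, 0.613, 0.727, 0.199]
ft_force: [-0.9, 0.7, -2.0]
width: 0.03
finger_force: 49.9
```

```bash
python3 nose.py 6
```

```text
t 11.25 level s,w 49.55920111699245 -23.808259542836254 nose s,w 54.10134517529833 9.79755520713119 lat -0.055942425553062274 ydir [0.986 0.169 0.   ] tilt 0.6272319047499408
F [-0.059 -0.138 -2.801] sd [0.358 0.227 0.682] along n 1.7457291707567797 u -2.1938856082538845 M [-0.761 -0.072  0.01 ]
```

Emit:
{"op": "apply_moves", "data": {"increments": "-1 0 0 -0.4 0 0 0; -1 0 0 0 0 0 0"}}

```text
time_s: 11.45
eef_pos: [0.6141, 0.126, 0.1585]
tool_rot: [-0.236, 0.613, 0.727, 0.199]
ft_force: [0.7, 0.6, -2.2]
width: 0.0299
finger_force: 49.9
```

```bash
python3 nose.py 6
```

```text
t 11.75 level s,w 49.79448332482075 -23.488266752638708 nose s,w 54.10412912233158 10.194726898894197 lat -0.04760400375748378 ydir [0.986 0.169 0.   ] tilt 0.6272431548232396
F [ 0.207 -0.445 -2.645] sd [0.527 0.588 0.339] along n 1.9349648153044678 u -1.8648263057866163 M [-0.757 -0.052  0.019]
```

Emit:
{"op": "apply_moves", "data": {"increments": "-1 0 0 -0.3 0 0 0; -1 0 0 0 0 0 0"}}

```text
time_s: 11.95
eef_pos: [0.6141, 0.1259, 0.1588]
tool_rot: [-0.236, 0.613, 0.727, 0.199]
ft_force: [0.1, 0.1, -3.1]
width: 0.0297
finger_force: 49.9
```

```bash
python3 nose.py 6
```

```text
t 12.25 level s,w 49.971268113270064 -23.246337411599683 nose s,w 54.105343600797845 10.494361997847406 lat -0.03591363168607271 ydir [0.986 0.169 0.   ] tilt 0.6272666218209371
F [-0.196 -0.267 -2.712] sd [0.425 0.227 0.729] along n 1.7780937571461866 u -2.0604056894415783 M [-0.767 -0.073 -0.004]
```

Emit:
{"op": "apply_moves", "data": {"increments": "-1 0 0 -0.3 0 0 0; -1 0 0 0 0 0 0"}}

```text
time_s: 12.45
eef_pos: [0.6141, 0.1258, 0.1589]
tool_rot: [-0.236, 0.613, 0.727, 0.199]
ft_force: [0.0, -0.1, -3.7]
width: 0.0299
finger_force: 49.9
```

```bash
python3 nose.py 6
```

```text
t 12.75 level s,w 50.09679567590541 -23.046344191836084 nose s,w 54.089655101915014 10.729964052030695 lat -0.01000210109093742 ydir [ 0.986  0.169 -0.   ] tilt 0.6272924005754055
F [-0.191  1.051 -3.39 ] sd [0.623 0.34  0.26 ] along n 1.1239249777353693 u -3.371622255011911 M [-0.742 -0.092  0.009]
```

Emit:
{"op": "apply_moves", "data": {"increments": "-1 0 0 -0.3 0 0 0; -1 0 0 0 0 0 0"}}

```text
time_s: 12.95
eef_pos: [0.6141, 0.1257, 0.1591]
tool_rot: [-0.236, 0.613, 0.727, 0.199]
ft_force: [-0.6, 1.9, -3.9]
width: 0.0297
finger_force: 49.9
```

```bash
python3 nose.py 6
```

```text
t 13.25 level s,w 50.206166494635326 -22.82307856184127 nose s,w 54.04722866968418 10.974932448716466 lat 0.030396710653481405 ydir [ 0.986  0.169 -0.   ] tilt 0.6273635084140822
F [-0.04   1.577 -4.564] sd [0.407 0.534 0.33 ] along n 1.412684558202064 u -4.612676988352044 M [-0.713 -0.115 -0.036]
```

Contact was found at w≈10.55, as modelled. I'll ease off 0.3 mm and slide out in small steps.

Emit:
{"op": "apply_moves", "data": {"increments": "-1 0 0 0.3 0 0 0; -1 -2 0 0 0 0 0; -1 -2 0 0 0 0 0; -1 -2 0 0 0 0 0; -1 0 0 0 0 0 0"}}

```text
time_s: 13.75
eef_pos: [0.615, 0.1205, 0.1552]
tool_rot: [-0.236, 0.613, 0.727, 0.199]
ft_force: [-0.2, 0.1, -3.9]
width: 0.0297
finger_force: 49.9
```

```bash
python3 nose.py 6
```

```text
t 14.05 level s,w 55.259925282166435 -26.62228517041973 nose s,w 60.3687815963844 10.86349936502075 lat -0.09744540056973043 ydir [0.986 0.169 0.   ] tilt 0.6268296972872653
F [ 0.041 -0.033 -3.797] sd [0.416 0.523 0.163] along n 2.2598310604952845 u -3.0517416694228388 M [-0.907 -0.07   0.013]
```

Emit:
{"op": "apply_moves", "data": {"increments": "-1 -1.5 0 0 0 0 0; -1 -1.5 0 0 0 0 0; -1 -1.5 0 0 0 0 0; -1 0 0 0 0 0 0; -1 0 0 0 0 0 0"}}

```text
time_s: 14.55
eef_pos: [0.6156, 0.1172, 0.1527]
tool_rot: [-0.236, 0.613, 0.727, 0.199]
ft_force: [-0.3, -0.5, -4.1]
width: 0.0295
finger_force: 49.9
```

```bash
python3 nose.py 6
```

```text
t 14.85 level s,w 58.691218729575965 -29.157491223701044 nose s,w 64.63486428684139 10.823713274321678 lat -0.11398581915406987 ydir [0.986 0.169 0.   ] tilt 0.6271296150861833
F [-0.155 -0.173 -3.42 ] sd [0.16  0.514 0.46 ] along n 2.12431565242983 u -2.684531482582834 M [-0.866 -0.104 -0.003]
```

Emit:
{"op": "apply_moves", "data": {"increments": "-1 -1.5 0 0 0 0 0; -1 -1.5 0 0 0 0 0; -1 -1.5 0 0 0 0 0; -1 0 0 0 0 0 0; -1 0 0 0 0 0 0"}}

```text
time_s: 15.35
eef_pos: [0.6162, 0.1136, 0.15]
tool_rot: [-0.236, 0.613, 0.727, 0.199]
ft_force: [-0.1, 0.0, -3.2]
width: 0.0296
finger_force: 49.9
```

```bash
python3 nose.py 5
```

```text
t 15.6 level s,w 62.27067264279766 -31.796440248605364 nose s,w 69.08179390580162 10.786845443685138 lat -0.12242570859722941 ydir [0.986 0.169 0.   ] tilt 0.6271953376061692
F [-0.05   0.041 -3.127] sd [0.295 0.536 0.105] along n 1.7957233768045076 u -2.5607514038696957 M [-0.816 -0.071  0.005]
```

Emit:
{"op": "apply_moves", "data": {"increments": "-1 -1.5 0 0 0 0 0; -1 -1.5 0 0 0 0 0; -1 -1.5 0 0 0 0 0; -1 0 0 0 0 0 0; -1 0 0 0 0 0 0"}}

```text
time_s: 16.1
eef_pos: [0.6168, 0.1101, 0.1474]
tool_rot: [-0.236, 0.613, 0.727, 0.199]
ft_force: [-0.1, 1.0, -2.9]
width: 0.0295
finger_force: 49.9
```

```bash
python3 nose.py 5
```

```text
t 16.35 level s,w 65.95005424283364 -34.415520989106994 nose s,w 73.5979870159117 10.82469615232029 lat -0.152105866215265 ydir [0.986 0.169 0.   ] tilt 0.6272065620883964
F [-0.023 -0.031 -2.564] sd [0.497 0.862 0.173] along n 1.5262362788934594 u -2.0603909997155 M [-0.786 -0.076  0.007]
```

Emit:
{"op": "apply_moves", "data": {"increments": "-1 -1.5 0 -0.2 0 0 0; -1 -1.5 0 0 0 0 0; -1 -1.5 0 0 0 0 0; -1 0 0 0 0 0 0; -1 0 0 0 0 0 0"}}

```text
time_s: 16.85
eef_pos: [0.6175, 0.1063, 0.1449]
tool_rot: [-0.236, 0.613, 0.727, 0.199]
ft_force: [0.5, -0.2, -3.0]
width: 0.0296
finger_force: 49.9
```

```bash
python3 nose.py 5
```

```text
t 17.1 level s,w 69.71749968807237 -36.93328529495025 nose s,w 78.12604928331032 10.9962606742622 lat -0.14864650834290186 ydir [0.986 0.169 0.   ] tilt 0.6271412378692116
F [-0.111 -0.383 -3.136] sd [0.615 0.62  0.354] along n 2.1307444451375415 u -2.3285482606334993 M [-0.863 -0.091  0.003]
```

Emit:
{"op": "apply_moves", "data": {"increments": "-1 -1.5 0 0 0 0 0; -1 -1.5 0 0 0 0 0; -1 -1.5 0 0 0 0 0; -1 0 0 0 0 0 0; -1 0 0 0 0 0 0"}}

```text
time_s: 17.6
eef_pos: [0.6181, 0.1028, 0.1424]
tool_rot: [-0.236, 0.613, 0.727, 0.199]
ft_force: [0.1, 0.4, -2.1]
width: 0.03
finger_force: 49.9
```

```bash
python3 nose.py 5
```

```text
t 17.85 level s,w 73.34885372300218 -39.52867683902875 nose s,w 82.58945121024605 11.025116049871023 lat -0.20201685218100016 ydir [0.986 0.169 0.   ] tilt 0.627198973877704
F [ 0.069  0.163 -2.465] sd [0.277 0.432 0.376] along n 1.3252629649787695 u -2.0838291859749023 M [-0.747 -0.093 -0.012]
```

Passing without load. I'll keep sliding.

Emit:
{"op": "apply_moves", "data": {"increments": "-1 -2 0 0 0 0 0; -1 -2 0 0 0 0 0; -1 -2 0 0 0 0 0; -1 0 0 0 0 0 0; -1 0 0 0 0 0 0"}}

```text
time_s: 18.35
eef_pos: [0.6189, 0.098, 0.1388]
tool_rot: [-0.236, 0.613, 0.727, 0.199]
ft_force: [1.0, -0.5, -2.3]
width: 0.0294
finger_force: 49.9
```

```bash
python3 nose.py 5
```

```text
t 18.6 level s,w 78.13465670707612 -43.024196461009694 nose s,w 88.51583722762362 11.002391546433554 lat -0.20090200956418267 ydir [0.986 0.169 0.   ] tilt 0.6271942641969936
F [ 0.075 -0.06  -2.514] sd [0.269 0.201 0.243] along n 1.5329492029163172 u -1.9941964271412869 M [-0.765 -0.037  0.022]
```

Emit:
{"op": "apply_moves", "data": {"increments": "-1 -3 0 0 0 0 0; -1 -3 0 0 0 0 0; -1 -4 0 0 0 0 0; -1 -4 0 0 0 0 0; -1 0 0 0 0 0 0"}}

```text
time_s: 19.1
eef_pos: [0.6208, 0.0863, 0.1301]
tool_rot: [-0.236, 0.613, 0.727, 0.199]
ft_force: [0.2, -0.0, -1.9]
width: 0.0296
finger_force: 49.9
```

```bash
python3 nose.py 5
```

```text
t 19.35 level s,w 89.43860700533324 -51.16673668346405 nose s,w 102.44705301934299 11.040864709854818 lat -0.29260552855942784 ydir [0.986 0.169 0.   ] tilt 0.627276477641196
F [-0.147  0.2   -2.294] sd [0.509 0.451 0.486] along n 1.1669388331385784 u -1.9878599282829714 M [-0.777 -0.08   0.015]
```

The gauge is past the barb. I'll move out horizontally, straighten it up, then travel to above the block.

Emit:
{"op": "apply_moves", "data": {"increments": "-1 -16 0 -12 0 0 0; -1 -24 0 -18 0 0 0; -1 -24 0 -24 0 0 0; -1 0 0 -20 0 -0.1254 0; -1 0 0 -20 0 -0.1254 0; -1 0 0 0 0 -0.1254 0.05; -1 0 0 0 0 -0.1254 0; -1 0 0 0 0 -0.1254 0"}}

```text
time_s: 20.15
eef_pos: [0.639, -0.0175, 0.1718]
tool_rot: [-0.003, 0.663, 0.749, -0.007]
ft_force: [-0.7, -0.0, -3.3]
width: 0.0296
finger_force: 50.0
```

```bash
python3 plan.py 514 -234.3 185 -.162 0
```

```text
pos [638.966 -17.537 171.814] d_tool [-200.134 -150.397  -10.178] turn [-0.013  0.007  0.283] F [-0.734 -0.    -3.284] M [-0.123  0.158 -0.011] j [-0.143  0.602  1.25  -0.009  1.301 -0.262] t 20.15
```

Emit:
{"op": "apply_moves", "data": {"increments": "-1 -33 -25 -2 0 0 0; -1 -33 -25 -2 0 0 0; -1 -33 -25 -2 0 0 0; -1 -33 -25 -2 0 0 0; -1 -33 -25 -2 0 0 0; -1 -33 -25 -2 0 0 0; -1 0 0 0 -0.006 0.003 0.1415; -1 0 0 0 -0.006 0.003 0.1415"}}

```text
time_s: 20.95
eef_pos: [0.5131, -0.2332, 0.1852]
tool_rot: [-0.003, 0.765, 0.645, 0.0]
ft_force: [0.1, 0.1, -3.0]
width: 0.0298
finger_force: 50.0
```

Emit:
{"op": "apply_moves", "data": {"increments": "-1 0 0 0 0 0 0; -1 0 0 0 0 0 0"}}

```text
time_s: 21.15
eef_pos: [0.5139, -0.2315, 0.1849]
tool_rot: [-0.003, 0.76, 0.649, 0.0]
ft_force: [-0.2, -0.3, -3.2]
width: 0.0298
finger_force: 50.0
```

```bash
python3 plan.py 514 -234.3 160 -.162 0; cat > look.py <<'E'
import sys
from plan import *
from plant import get_image
from h import *
o,r=obs()
tcp=o["eef_pos"]*1000;xt=r.apply([1,0,0]);yt=r.apply([0,1,0]);zt=r.apply([0,0,1])
ims=[]
for n in("scene","top"):
    d=get_image(n);np.savez(f"{n}_blk.npz",**d);P=cloud(d)*1000;e=P-tcp
    g=np.stack([e@xt,e@yt,104.4-e@zt],-1)  # gauge frame: tool x,y ; z up from the bottom
    m=(abs(g[...,0])<15)&(abs(g[...,1])<36)&(g[...,2]>-5)&(g[...,2]<60)
    q=g[m];print(n,"plate n",len(q))
    if len(q)>5: print(" x pct",np.percentile(q[:,0],[5,50,95]),"y",np.percentile(q[:,1],[2,98]),"z",np.percentile(q[:,2],[2,98]))
    m=(abs(P[...,2]-40)<5)&(abs(P[...,0]-514)<75)&(abs(P[...,1]+234)<60)
    q=P[m];print(" blocktop",cv2.minAreaRect(q[:,:2].astype(np.float32)),len(q))
    c=proj(d,np.array([[.514,-.234,.06]]))[0].astype(int);x0,y0=np.clip(c-[50,70],0,400)
    ims.append(cv2.resize(d["frame"][y0:y0+110,x0:x0+100],None,fx=4,fy=4,interpolation=cv2.INTER_CUBIC))
h=min(i.shape[0] for i in ims);cv2.imwrite(sys.argv[1],np.hstack([i[:h] for i in ims])[:,:,::-1])
E
python3 look.py pics/b1.png
```

```text
pos [ 513.916 -231.526  184.943] d_tool [-2.812  0.617 24.931] turn [-0.004 -0.003  0.005] F [-0.203 -0.281 -3.188] M [-0.092  0.033  0.032] j [-0.56   0.45   1.476  0.002  1.221 -0.403] t 21.15
scene plate n 362
 x pct [-6.466 -5.438  1.949] y [-31.625  31.438] z [ 0.56  58.468]
 blocktop ((514.5756225585938, -235.29112243652344), (65.67044830322266, 105.33726501464844), 79.72576904296875) 831
top plate n 292
 x pct [-2.284  4.975  5.89 ] y [-32.957  30.373] z [ 1.721 59.25 ]
 blocktop ((513.0258178710938, -233.66616821289062), (65.29381561279297, 104.32598114013672), 80.67090606689453) 624
```

View pics/b1.png

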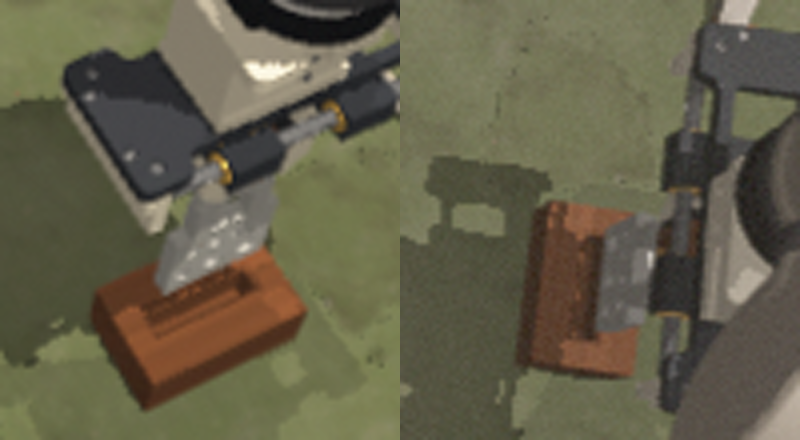

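Emit:
{"op": "apply_moves", "data": {"increments": "-1 -2.8 1.1 7 0 0 0; -1 0 0 9 -0.004 -0.003 0.003; -1 0 0 9 0 0 0; -1 0 0 8 0 0 0; -1 0 0 0 0 0 0; -1 0 0 0 0 0 0; -1 0 0 0 0 0 0"}}

```text
time_s: 21.95
eef_pos: [0.5149, -0.2343, 0.1522]
tool_rot: [0.0, 0.762, 0.647, 0.0]
ft_force: [-0.3, -0.1, -2.0]
width: 0.0293
finger_force: 50.0
```

```bash
python3 plan.py 514.6 -234.3 144 -.162 0
```

```text
pos [ 514.923 -234.302  152.21 ] d_tool [-0.049 -0.328  8.209] turn [ 0.001  0.    -0.001] F [-0.303 -0.123 -1.981] M [-0.13   0.117  0.025] j [-0.563  0.482  1.52   0.     1.138 -0.399] t 21.95
```

Emit:
{"op": "apply_moves", "data": {"increments": "-1 0 -0.3 3 0 0 0; -1 0 0 3 0 0 0; -1 0 0 1 0 0 0; -1 0 0 1 0 0 0; -1 0 0 1 0 0 0; -1 0 0 1 0 0 0; -1 0 0 0 0 0 0; -1 0 0 0 0 0 0"}}

```text
time_s: 22.75
eef_pos: [0.5144, -0.2341, 0.1419]
tool_rot: [0.0, 0.763, 0.647, 0.0]
ft_force: [-0.1, 0.2, -2.0]
width: 0.0299
finger_force: 50.0
```

```bash
python3 nose.py 6 | tail -1; python3 plan.py 514.6 -234.3 132 -.162 0
```

```text
F [ 0.161  0.068 -2.416] sd [0.228 0.37  0.45 ] along n 1.3841638437709152 u -1.980294546182999 M [-0.097  0.075  0.002]
pos [ 514.384 -234.122  141.861] d_tool [-0.142  0.239  9.861] turn [ 0.    -0.    -0.002] F [ 0.206  0.164 -1.686] M [-0.118  0.097 -0.001] j [-0.563  0.493  1.534  0.     1.115 -0.399] t 23.05
```

No contact 2.5 mm into the mouth. Descending further.

Emit:
{"op": "apply_moves", "data": {"increments": "-1 0 0 1 0 0 0; -1 0 0 1 0 0 0; -1 0 0 1 0 0 0; -1 0 0 1 0 0 0; -1 0 0 0 0 0 0; -1 0 0 0 0 0 0"}}

```text
time_s: 23.65
eef_pos: [0.5144, -0.2341, 0.1378]
tool_rot: [-0.0, 0.763, 0.647, 0.0]
ft_force: [-0.4, 0.4, -2.4]
width: 0.0296
finger_force: 50.0
```

```bash
python3 nose.py 5 | tail -1; python3 plan.py 514.6 -234.3 132 -.162 0
```

```text
F [ 0.179 -0.065 -2.115] sd [0.527 0.315 0.607] along n 1.3170860563908995 u -1.6578195133827642 M [-0.089  0.079 -0.01 ]
pos [ 514.389 -234.112  137.887] d_tool [-0.152  0.237  5.887] turn [ 0.    -0.    -0.002] F [ 0.84   0.038 -2.818] M [-0.084  0.039 -0.043] j [-0.563  0.497  1.539  0.     1.105 -0.399] t 23.9
```

Emit:
{"op": "apply_moves", "data": {"increments": "-1 0 0 1.5 0 0 0; -1 0 0 1.5 0 0 0; -1 0 0 1.5 0 0 0; -1 0 0 1.5 0 0 0; -1 0 0 1.5 0 0 0; -1 0 0 1.5 0 0 0; -1 0 0 0 0 0 0; -1 0 0 0 0 0 0"}}

```text
time_s: 24.7
eef_pos: [0.5144, -0.2341, 0.1288]
tool_rot: [-0.0, 0.763, 0.647, 0.0]
ft_force: [0.4, -0.4, -1.6]
width: 0.0295
finger_force: 50.0
```

```bash
python3 nose.py 5 | tail -1; python3 plan.py 514.6 -234.3 118 -.162 0
```

```text
F [ 0.053 -0.143 -2.579] sd [0.664 0.343 0.843] along n 1.633923929954972 u -2.0006171210871226 M [-0.09   0.091 -0.01 ]
pos [ 514.404 -234.145  128.919] d_tool [-0.122  0.214 10.919] turn [ 0.    -0.    -0.002] F [ 0.01   0.416 -4.168] M [-0.134  0.089 -0.054] j [-0.563  0.507  1.549  0.     1.085 -0.399] t 24.95
```

Sliding in freely. The floor should come at TCP z≈116.4.

Emit:
{"op": "apply_moves", "data": {"increments": "-1 0 0 1.5 0 0 0; -1 0 0 1.5 0 0 0; -1 0 0 1.5 0 0 0; -1 0 0 1.5 0 0 0; -1 0 0 1.5 0 0 0; -1 0 0 1.5 0 0 0; -1 0 0 1 0 0 0; -1 0 0 0 0 0 0"}}

```text
time_s: 25.75
eef_pos: [0.5143, -0.234, 0.1187]
tool_rot: [-0.0, 0.763, 0.647, 0.0]
ft_force: [-0.7, -0.3, -2.2]
width: 0.0297
finger_force: 50.0
```

Emit:
{"op": "apply_moves", "data": {"increments": "-1 0 0 0.5 0 0 0; -1 0 0 0.5 0 0 0; -1 0 0 0 0 0 0"}}

```text
time_s: 26.05
eef_pos: [0.5144, -0.2341, 0.1178]
tool_rot: [0.0, 0.763, 0.647, 0.0]
ft_force: [0.2, -0.7, -1.9]
width: 0.0298
finger_force: 50.0
```

```bash
python3 nose.py 5 | tail -1; python3 plan.py 514.6 -234.3 116.4 -.162 0
```

```text
F [ 0.22   0.077 -2.906] sd [0.447 0.53  0.572] along n 1.672511056785417 u -2.3766789593306528 M [-0.082  0.051 -0.002]
pos [ 514.39  -234.126  117.867] d_tool [-0.138  0.235  1.467] turn [ 0.    -0.    -0.002] F [-0.624  0.764 -1.947] M [-0.101  0.065 -0.002] j [-0.563  0.52   1.562  0.     1.059 -0.399] t 26.3
```

Emit:
{"op": "apply_moves", "data": {"increments": "-1 0 0 0.5 0 0 0; -1 0 0 0 0 0 0"}}

```text
time_s: 26.5
eef_pos: [0.5143, -0.2341, 0.1173]
tool_rot: [0.0, 0.763, 0.647, 0.0]
ft_force: [0.4, -0.0, -3.1]
width: 0.0299
finger_force: 50.0
```

```bash
python3 nose.py 5 | tail -1; python3 plan.py 514.6 -234.3 116.4 -.162 0
```

```text
F [ 0.213 -0.457 -2.876] sd [0.336 0.407 0.53 ] along n 2.0806977726145974 u -2.0444651883954745 M [-0.105  0.072 -0.022]
pos [ 514.393 -234.115  117.348] d_tool [-0.149  0.234  0.948] turn [ 0.    -0.    -0.002] F [ 0.833 -0.644 -3.701] M [-0.134  0.067  0.004] j [-0.563  0.521  1.562  0.     1.058 -0.399] t 26.75
```

Emit:
{"op": "apply_moves", "data": {"increments": "-1 0 0 0.4 0 0 0; -1 0 0 0.4 0 0 0; -1 0 0 0 0 0 0"}}

```text
time_s: 27.05
eef_pos: [0.5144, -0.2341, 0.1166]
tool_rot: [0.0, 0.763, 0.647, 0.0]
ft_force: [-0.1, 0.3, -2.3]
width: 0.0296
finger_force: 50.0
```

```bash
python3 nose.py 5 | tail -1; python3 plan.py 514.6 -234.3 116.4 -.162 0
```

```text
F [ 0.116  0.14  -1.32 ] sd [0.349 0.409 0.673] along n 0.677787879897737 u -1.1385116520446656 M [-0.078  0.106 -0.009]
pos [ 514.406 -234.103  116.596] d_tool [-0.163  0.224  0.196] turn [ 0.    -0.    -0.002] F [-0.037  0.901 -2.326] M [-0.051  0.133  0.016] j [-0.563  0.522  1.563  0.     1.057 -0.399] t 27.3
```

Emit:
{"op": "apply_moves", "data": {"increments": "-1 0 0 0.4 0 0 0; -1 0 0 0 0 0 0"}}

```text
time_s: 27.5
eef_pos: [0.5145, -0.2342, 0.1165]
tool_rot: [0.0, 0.762, 0.647, 0.0]
ft_force: [-1.0, 0.8, 3.1]
width: 0.0299
finger_force: 50.0
```

```bash
python3 nose.py 5 | tail -1; python3 plan.py 514.6 -234.3 116.4 -.162 0
```

```text
F [-1.052  0.754  3.741] sd [0.231 0.504 0.753] along n -2.9373723643551144 u 2.492034841121506 M [ 0.082  0.464 -0.014]
pos [ 514.527 -234.177  116.532] d_tool [-0.109  0.092  0.132] turn [ 0.001  0.    -0.002] F [-1.032  1.357  3.909] M [ 0.066  0.488 -0.046] j [-0.563  0.522  1.563  0.     1.056 -0.399] t 27.75
```

Floor felt at the expected height, so I'll release it and withdraw upward.

Emit:
{"op": "apply_moves", "data": {"increments": "-0.4 0 0 -0.2 0 0 0; -0.3 0 0 0 0 0 0; -0.1 0 0 0 0 0 0; 0.1 0 0 0 0 0 0; 0.3 0 0 0 0 0 0; 0.3 0 0 0 0 0 0; 0.3 0 0 0 0 0 0", "force": 5}}

```text
time_s: 28.45
eef_pos: [0.5144, -0.2341, 0.1163]
tool_rot: [0.0, 0.763, 0.647, 0.0]
ft_force: [-1.4, -1.2, -0.0]
width: 0.0589
finger_force: 0.0
```

Emit:
{"op": "apply_moves", "data": {"increments": "0.3 0 0 -5 0 0 0; 0.3 0 0 -10 0 0 0; 0.3 0 0 -15 0 0 0; 0.3 0 0 -20 0 0 0; 0.3 0 0 -30 0 0 0; 0.3 0 0 -30 0 0 0; 0.3 -40 0 -20 0 0 0; 0.3 -40 0 0 0 0 0"}}

```text
time_s: 29.25
eef_pos: [0.5028, -0.3141, 0.2515]
tool_rot: [0.004, 0.762, 0.648, 0.001]
ft_force: [0.5, -0.3, -0.9]
width: 0.0598
finger_force: 0.0
```

Emit:
{"op": "apply_moves", "data": {"increments": "0.3 40 0 0 0 0 0; 0.3 40 0 0 0 0 0; 0.3 40 0 0 0 0 0; 0.3 40 0 0 0 0 0; 0.3 40 0 0 0 0 0; 0.3 0 0 0 0 0 0; 0.3 0 0 0 0 0 0"}}

```text
time_s: 29.95
eef_pos: [0.5341, -0.1151, 0.2473]
tool_rot: [0.001, 0.762, 0.648, 0.0]
ft_force: [0.1, -0.2, -0.3]
width: 0.0597
finger_force: 0.0
```

```bash
sed -i 's/^tcp=.*/from plan import tgt;r=tgt(-.162,0);tcp=np.array([514.4,-234.1,116.5]);xt=r.apply([1,0,0]);yt=r.apply([0,1,0]);zt=r.apply([0,0,1])/; s/<60)$/<138)/' look.py; python3 look.py pics/end.png
```

```text
scene plate n 642
 x pct [-12.671  -5.739   4.689] y [-32.83   30.549] z [ 22.663 137.466]
 blocktop ((515.1641845703125, -235.12188720703125), (65.0123291015625, 106.10586547851562), 80.24864196777344) 824
top plate n 122
 x pct [-4.464  4.298  8.467] y [-24.113   3.13 ] z [ 56.301 137.711]
 blocktop ((486.58563232421875, -254.4240264892578), (15.964986801147461, 36.093650817871094), 84.11414337158203) 63
```

View pics/end.png

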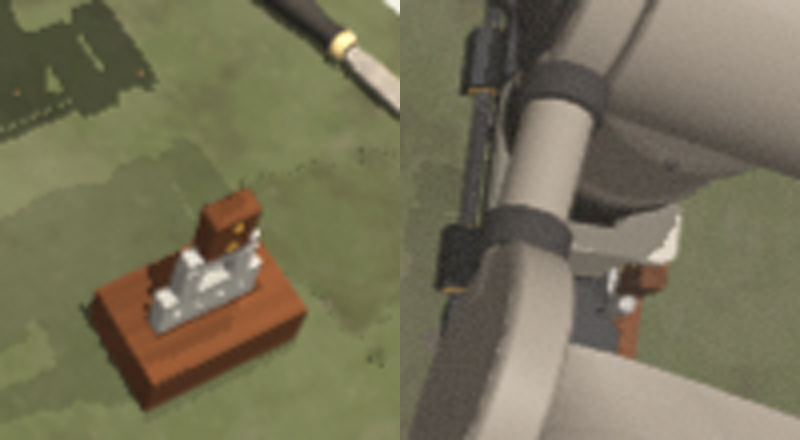

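The gauge stands upright in the slot: grip at (230,225), plate at (205,285), lower edge sunk in. Its top is at the expected seated height, so I'm handing in.

```bash
python3 -c "
from plant import order;print(order.close_job())"
```

```text
the job is handed in; nothing more can be done
None
```

The gauge came off the hook over the barb with about 2.6 N of contact as the highest force I measured. It stands upright and home in the block's slot, released, and I handed the job in at about 30 s; no verdict was reported.

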